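# Turn a gearbox cover over in the bench jig and hasp it down

### The job

Seat the gearbox cover in the open flipper of the wooden turn-over jig, hub up, all the way down in its pocket, and let go of it. Then swing the flipper right over so that the cover drops hub-down into the nest on the other side, and with the flipper lying fully closed swing the steel hasp over the staple on its back until it lies flat. Leave the jar, can, screwdriver and brush where they are.

Things in the scene. Friction and masses are not known exactly. Their poses are not given: they have to be found in the camera images.
- cover_center (a point): Loose cast-aluminium gearbox cover, about 0.2 kg: a plate 72 (its x) x 60 (y) x 12 mm (z) with a round hub, 32 mm diameter, 18 mm tall, in the middle of its face (+z). This point is the centre of its 30 mm height: 15 mm above the plate's back, 3 mm above the face, 15 mm below the hub's end. It starts on the bench hub up, yaw varying; a half turn about z makes no difference.
- jig_hinge (a point): Middle of the flipper's hinge line, 43 mm above the bench, on the fixed wooden jig. Axes are the jig's: x along the hinge, +y to the loading side where the open flipper lies, -y to the nest, z up. The base, 12 mm thick, spans 65 mm either side in x and y -160 to +85 mm; the nest block, 96 mm wide (x), spans y -10 to -116 mm, top at hinge height.
- pocket (a point): Centre of the flipper pocket's floor, 54 mm from the hinge; axes turn with the flipper (the jig's when open; z out of the pocket). Pocket 76 (x) x 64 (y) x 12 mm deep, rim flared 2 mm over its top 4 mm, a 40 x 30 mm window in the floor. Open: floor 31 mm, rim 43 mm above the bench; a seated cover has its long side along x, its face flush with the rim, its centre 15 mm above this point.
- flipper (a joint): Flipper angle, rad: 0 = open, flat, pocket up; 1.57 = upright; 3.14 = closed on the nest, pocket down. Wooden plate 96 mm wide (x), 22 mm thick, from 10 to 116 mm off the hinge, 0.35 kg. Stiff damped hinge: let go, it sinks slowly to the side it leans to; 4 to 8 N at the handle swings it. Past upright the cover tips out onto the nest, and closing the flipper lays it in.
- handle (a point): Grip point of the flipper's handle: a round steel pin, 12 mm diameter, parallel to the hinge, sticking out 52 mm from the flipper's -x side (this point 27 mm out), with an 18 mm ball at its end. 90 mm from the hinge, 6 mm below the rim plane: 37 mm above the bench open, 49 mm closed. Pinched from above it turns between the fingers; the flipper never rises over 30 mm above it.
- nest (a point): Centre of the ledge in the nest, 34 mm above the bench, 54 mm from the hinge line on the -y side; axes are the jig's. The nest is 78 mm (x) x 66 mm (y), 9 mm deep, rim flared 4 mm over its top 6 mm, with a well 40 x 52 mm, 22 mm deep, for the hub. A cover lying in it hub-down, face on the ledge, has its centre 3 mm below this point.
- hasp (a joint): Angle of the hasp, rad: 0 = laid right back, away from the jig (2.4 rad from closed); 0.83 = upright; 2.4 = closed, flat on the back of the closed flipper, over its staple. It starts leaning outward (0.1 to 0.6) and stays where it is left; about 1 N at its tip moves it.
- hasp_hinge (a point): Middle of the hasp's hinge line, parallel to jig x, 125 mm from the flipper's hinge on the -y side, 68 mm above the bench, on a 40 mm wide post (63 mm tall, y -129 to -147 mm from the flipper's hinge). Axes are the jig's. The back of the closed flipper is 65 mm above the bench; a 9 mm tall wire staple stands on it 24 mm from this point towards +y.
- hasp_tip (a point): Free end of the hasp, 44 mm from its hinge line: a slotted steel leaf 24 mm wide (x), 4 mm thick, flat. It can be pushed up and over from its outer (-y) side with closed fingers and then pressed down at this end.
- jar: Glass jar with a steel cap, 70 mm diameter, 90 mm tall, standing on the bench; origin at its underside. Leave alone.
- can: Steel can, 66 mm diameter, 100 mm tall, standing on the bench; origin at its underside. Leave alone.
- screwdriver: Screwdriver lying on the bench. Leave alone.
- brush: Brush lying on the bench. Leave alone.
Mind the look-alikes: they are no part of the job. Of the things like the part that bears cover_center, leave any that is black or yellow; of the rest the larger one is meant.

How it is judged:
By the outcome, as a careful person would: the job done as asked, in the order asked, and still so for the second after the job is handed in, with the robot touching nothing.
It also fails if it takes over 72 s, if anything falls off the work surface, if the arm or the gripper's body presses on something with over 40 N, if the wrist force passes 120 N, or if a joint passes its speed limit or range.

### The arm

A 6-joint arm with a two-finger parallel gripper is mounted at the origin on the work surface. World frame = base frame: x ahead of the robot, y to its left, z up, the work surface at z = 0. Lengths are in m, angles in rad, forces in N, time in s.
With the tool pointing down it reaches from about 0.3 to 0.75 m from the base axis. Payload 8.5 kg.
Tool frame: the origin (TCP) lies at the very end of the fingers, on their centre line; the grasp point (between the pads) lies 19 mm behind it; x points along the fingers, y is the direction in which the jaws open and shut, and the axes are right-handed (so a half turn about x gives the same grasp; the last joint's range is limited). The gripper opens to 88 mm and grips with 3 to 60 N. Pads are 18 mm wide; open, the fingers measure 123 mm over their backs; the gripper's body (75 mm by 187 mm) begins 45 mm behind the grasp point.
Start: joints at [-1.454, 0.381, 1.297, -0, 1.464, -0.215], TCP at [0.179, -0.52, 0.239] pointing down, gripper open.
Joint ranges: [-3.11, 3.11], [-0.89, 2.33], [0.22, 2.48], [-1.42, 4.56], [0.17, 2.85], [-2.88, 2.88]. Speed limits (rad/s): [2.39, 2.39, 3.14, 3.14, 3.14, 3.14].

### API

Orientations are given as a rotation vector (axis times angle).
In Python, from workcell import bot, eyes gives the robot as it stands.
- The arm moves only by the tool jog_arm, never from a script. Its argument "steps" is one flat list of numbers, 7 for each row, row after row: the shift along the world's x, y, z as a fraction of full scale, then the turn, a rotation vector about the world's x, y, z as a fraction of full scale, then the opening, from -1 (shut) to 1 (fully open), so that 0 is half open. In form: [x, y, z, wx, wy, wz, claw, x, y, z, wx, wy, wz, claw, ...]. A call has exactly 5 rows; each row is the pose to reach, as a shift and turn from the pose commanded when the call began; what a row does not reach only later rows make up. Full scale, the value 1, is 1000 mm for a shift and pi/4 rad for a turn. A row lasts 1/10 s, in which the tool goes at most 50 mm and 8.59 degrees, less where a joint would pass 70% of its speed; a pose out of reach is approached as far as the arm can. A call with a number of a shift or a turn outside -1 to 1 is refused whole. A call with a gripper value outside its range is refused whole. The fingers move at their own pace and stop on an object; "newtons" is the grip in N (left out, the last holds). Time passes only in rows, so rows that repeat a pose let the fingers close, or fill a call up. It gives the time, the measured TCP pose, the force and the opening at its end, in the units of the state.
- bot.read_state(): the state, without advancing time (a new reading comes with each control period).
- eyes.get_image(name): name is "scene" or "top"; returns a dict with "pixels" (384x512x3 uint8, red, green, blue), "camera_matrix" (3x3 intrinsics, pixels), "extrinsics" (4x4, takes a point from camera to world coordinates). Camera axes: x right, y down, z forward; pixel columns grow to the right and rows downward; lengths in m; the calibration is good to about 2 mm. A picture is of the moment at which its call begins. There is no depth.
- bot.job_done(): hands the job in, once; it reports no verdict.
The state is a dict: "time": time; "qpos": joint angles; "qd": joint speeds; "tau": joint torques, N m; "eef_pos": TCP position; "tool_rot": TCP orientation; "wrist_force": force on the tool from outside, world axes, zero at the start; "torque": the same for the moment, N m; "width": opening from 0.0 (shut) to 1.0 (fully open).
Only numpy, scipy, OpenCV 4.12 (cv2) and the standard library are available. Lean on these libraries where they do the work, as an engineer would, in place of code of your own. Each camera call takes 0.05 s, during which the arm holds its last target.

## Working session

There is one attempt and no reset: what is moved stays moved. The work goes in short steps, Python scripts to look and compute and a tool call to move; the robot and the scene stay as the last step left them, time stands still between calls to the robot, and variables do not carry over. Pictures are saved under pics/ and viewed, and the job is handed in when it is done.

Besides the shell and the picture viewer there is one more tool, called in YAML: its name, and indented under it one key for each argument. jog_arm: Moves the arm, as the interface text tells. Shift numbers are shares of 1000 mm and turn numbers shares of pi/4 rad, none past 1 either way. Its arguments: {"type":"object","properties":{"steps":{"type":"array","items":{"type":"number"}},"newtons":{"type":"number"}},"required":["steps"]}

```bash
ls; mkdir -p pics; python3 - <<'E'
from workcell import bot, eyes
import cv2,numpy as np
for n in ["scene","top"]:
    im=eyes.get_image(n)
    cv2.imwrite(f"pics/{n}0.png",im["pixels"][:,:,::-1])
    print(n,im["camera_matrix"].tolist(),np.round(im["extrinsics"],4).tolist())
s=bot.read_state();print(s)
E
```

```text
pics
scene [[400.47477583370727, 0.0, 256.3646655316008], [0.0, 400.47477583370727, 188.99142298492237], [0.0, 0.0, 1.0]] [[-0.4524, 0.7322, -0.5091, 1.148], [0.8918, 0.3658, -0.2664, 0.3391], [-0.0088, -0.5745, -0.8184, 1.0452], [0.0, 0.0, 0.0, 1.0]]
top [[418.50711542490853, 0.0, 250.25174217214445], [0.0, 418.50711542490853, 194.3286984285694], [0.0, 0.0, 1.0]] [[0.0067, -0.9981, 0.062, 0.4793], [-1.0, -0.0067, -0.001, 0.0152], [0.0014, -0.062, -0.9981, 1.2169], [0.0, 0.0, 0.0, 1.0]]
{'time': 0.1, 'qpos': array([-1.45431035e+00,  3.81101250e-01,  1.29813649e+00, -3.85874080e-06,
        1.46360588e+00, -2.15284928e-01]), 'qd': array([ 1.21106356e-04, -5.27390530e-05, -5.45545395e-04, -6.90397139e-04,
       -5.78004523e-04,  3.45267508e-04]), 'tau': array([ 2.52702004e-03, -4.38655043e+01, -2.24915582e+01,  7.14411610e-02,
        3.42208799e-02, -6.40424810e-05]), 'eef_pos': array([ 0.17912013, -0.51975398,  0.23823057]), 'tool_rot': array([ 2.04225807,  0.34320717, -2.0421381 ]), 'wrist_force': array([ 0.52970843, -0.13755808, -1.13680485]), 'torque': array([ 0.0393685 ,  0.00255555, -0.03963905]), 'width': 1.0029718018552851}
```

View pics/scene0.png

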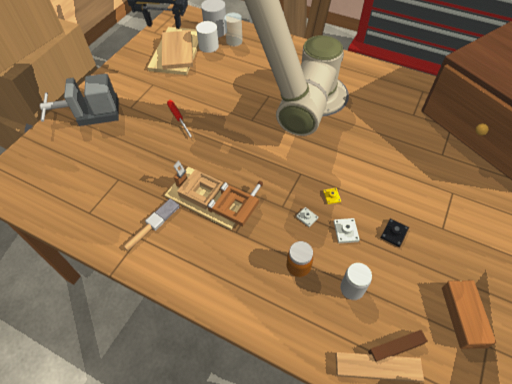

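View pics/top0.png

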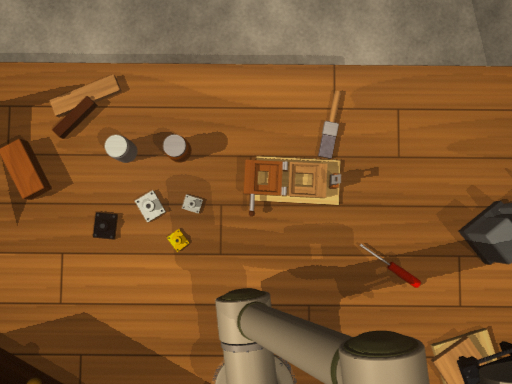

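```bash
python3 - <<'E'
import cv2
t=cv2.imread("pics/top0.png");s=cv2.imread("pics/scene0.png")
cv2.imwrite("pics/t_jig.png",cv2.resize(t[140:225,235:355],None,fx=6,fy=6,interpolation=cv2.INTER_CUBIC))
cv2.imwrite("pics/t_cov.png",cv2.resize(t[180:260,80:220],None,fx=5,fy=5,interpolation=cv2.INTER_CUBIC))
cv2.imwrite("pics/s_jig.png",cv2.resize(s[150:240,150:280],None,fx=6,fy=6,interpolation=cv2.INTER_CUBIC))
cv2.imwrite("pics/s_cov.png",cv2.resize(s[170:260,280:420],None,fx=5,fy=5,interpolation=cv2.INTER_CUBIC))
E
```

```text
(no output)
```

View pics/t_jig.png

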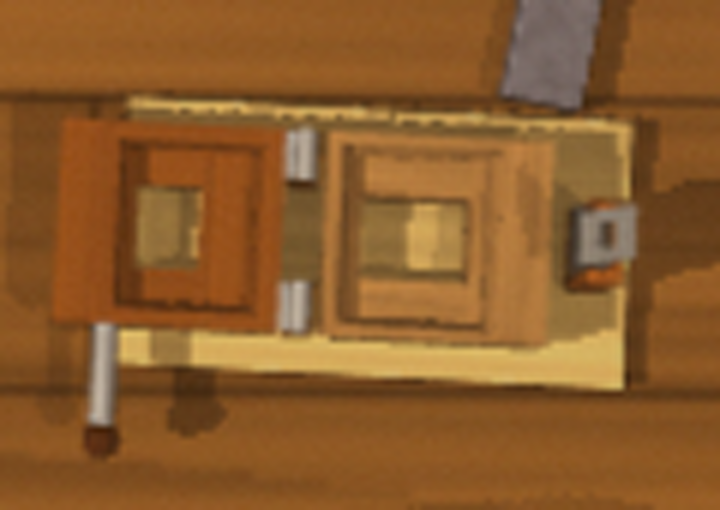

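View pics/t_cov.png

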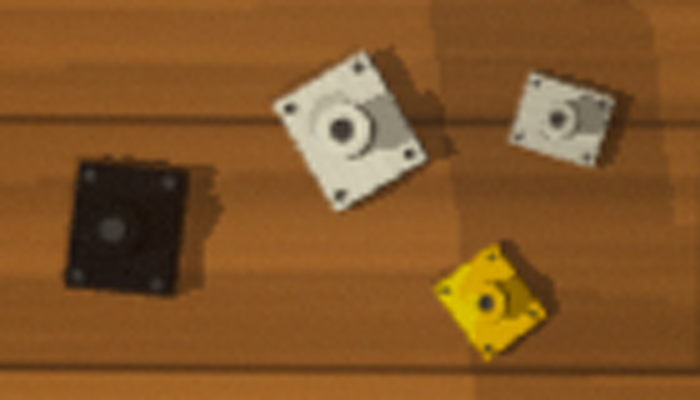

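View pics/s_jig.png

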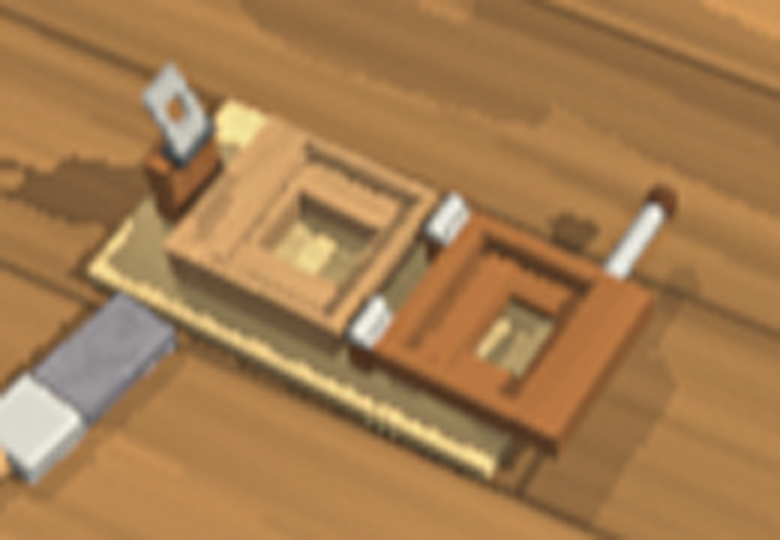

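View pics/s_cov.png

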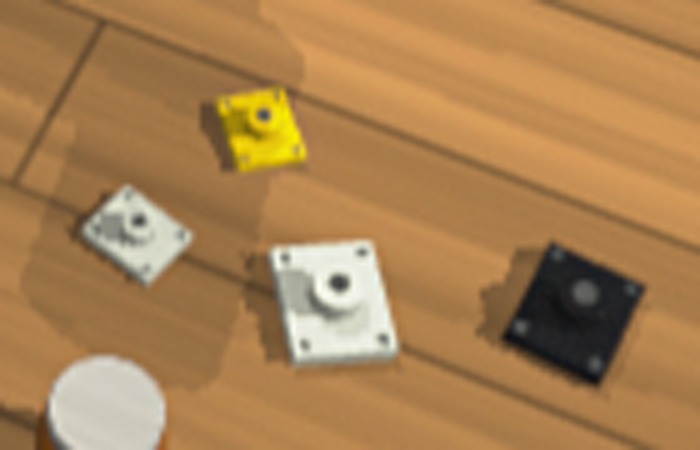

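```bash
cat > h.py <<'E'
import numpy as np, cv2
from scipy.optimize import least_squares
from scipy.spatial.transform import Rotation as R
KS=np.array([[400.47477583370727,0,256.3646655316008],[0,400.47477583370727,188.99142298492237],[0,0,1]])
KT=np.array([[418.50711542490853,0,250.25174217214445],[0,418.50711542490853,194.3286984285694],[0,0,1]])
def cams():
    from workcell import eyes
    return {n:eyes.get_image(n) for n in("scene","top")}
ES=np.array([[-0.4524,0.7322,-0.5091,1.148],[0.8918,0.3658,-0.2664,0.3391],[-0.0088,-0.5745,-0.8184,1.0452],[0,0,0,1.]])
ET=np.array([[0.0067,-0.9981,0.062,0.4793],[-1.0,-0.0067,-0.001,0.0152],[0.0014,-0.062,-0.9981,1.2169],[0,0,0,1.]])
C={"scene":(KS,ES),"top":(KT,ET)}
def proj(n,p):
    K,E=C[n];p=np.atleast_2d(p)
    q=(p-E[:3,3])@E[:3,:3]; q=q@K.T
    return q[:,:2]/q[:,2:]
def uncrop(p,f,off): return (np.array(p,float)+.5)/f-.5+np.array(off)
def onplane(n,uv,z):
    K,E=C[n]; d=E[:3,:3]@np.linalg.solve(K,np.array([uv[0],uv[1],1.]))
    t=(z-E[2,3])/d[2]; return E[:3,3]+t*d
def toworld(x,l):
    c,s=np.cos(x[2]),np.sin(x[2]); l=np.atleast_2d(l)
    return np.c_[x[0]+c*l[:,0]-s*l[:,1],x[1]+s*l[:,0]+c*l[:,1],l[:,2]]
def fit(obs,x0):
    # obs: list of (cam, uv, local xyz)
    def r(x):
        o=[]
        for n,uv,l in obs: o.append((proj(n,toworld(x,l))[0]-uv))
        return np.array(o).ravel()
    s=least_squares(r,x0,loss="soft_l1",f_scale=0.7)
    return s.x, r(s.x).reshape(-1,2)
E
cat > f.py <<'E'
from h import *
J=[]
def t(p,l): J.append(("top",uncrop(p,6,(235,140)),np.array(l)/1000))
def s(p,l): J.append(("scene",uncrop(p,6,(150,150)),np.array(l)/1000))
t((63,118),(48,116,43));t((52,318),(-48,116,43));t((287,126),(48,10,43));t((278,330),(-48,10,43))
t((325,130),(48,-10,43));t((556,138),(48,-116,43));t((548,345),(-48,-116,43));t((322,335),(-48,-10,43))
t((632,122),(65,-160,12));t((625,388),(-65,-160,12));t((100,440),(-100,90,37))
s((655,293),(-48,116,43));s((553,440),(48,116,43));s((373,335),(48,10,43));s((480,210),(-48,10,43))
s((170,243),(48,-116,43));s((335,328),(48,-10,43));s((437,195),(-48,-10,43));s((270,118),(-48,-116,43));s((660,200),(-100,90,37))
for nm in ("both","top","scene"):
    o=[j for j in J if nm=="both" or j[0]==nm]
    x,r=fit(o,[0.5,-.07,0]);print(nm,np.round(x,4));print(np.round(r,1).tolist())
J=[]
def t(p,l): J.append(("top",uncrop(p,5,(80,180)),np.array(l)/1000))
def s(p,l): J.append(("scene",uncrop(p,5,(280,170)),np.array(l)/1000))
# long sides: find
t((362,52),(30,36*-1,12)[:0] or (36,30,12)) if 0 else None
top=[(362,52),(428,157),(340,210),(272,103)]
pts=[onplane("top",uncrop(p,5,(80,180)),.012) for p in top]
print([np.linalg.norm(pts[i]-pts[(i+1)%4]).round(4) for i in range(4)])
sc=[(373,240),(398,348),(295,354),(270,245)]
ps=[onplane("scene",uncrop(p,5,(280,170)),.012) for p in sc]
print(np.round(pts,3).tolist(),np.round(ps,3).tolist())
print([np.linalg.norm(ps[i]-ps[(i+1)%4]).round(4) for i in range(4)])
print(onplane("top",uncrop((342,129),5,(80,180)),.030),onplane("scene",uncrop((340,283),5,(280,170)),.030))
E
python3 f.py
```

```text
both [ 0.5975 -0.0838 -0.0396]
[[-0.3, 0.5], [-0.1, 1.0], [-0.2, 0.9], [-0.1, 0.8], [0.6, 0.5], [-0.4, 0.9], [-0.3, 0.4], [-0.3, 0.3], [0.3, -0.1], [-0.0, 0.4], [0.3, -0.3], [-0.6, 0.3], [0.3, 0.1], [-0.6, 2.6], [-1.5, 0.4], [-1.5, 1.1], [0.1, 1.0], [0.2, 0.3], [-0.4, 0.1], [-0.6, 1.3]]
top [ 0.5989 -0.084  -0.0414]
[[-0.2, -0.1], [-0.0, 0.4], [-0.1, 0.4], [-0.0, 0.3], [0.7, 0.0], [-0.3, 0.5], [-0.2, -0.1], [-0.3, -0.2], [0.4, -0.5], [0.0, -0.0], [0.3, -0.9]]
scene [ 0.5946 -0.0838 -0.0488]
[[-0.2, -0.1], [0.4, -0.5], [-0.3, 1.8], [-0.9, -0.3], [-0.9, 0.1], [0.5, 0.2], [0.7, -0.3], [0.4, -0.7], [-0.1, 0.9]]
[np.float64(0.0719), np.float64(0.0587), np.float64(0.0734), np.float64(0.0593)]
[[0.565, 0.298, 0.012], [0.504, 0.258, 0.012], [0.474, 0.308, 0.012], [0.535, 0.349, 0.012]] [[0.468, 0.312, 0.012], [0.531, 0.349, 0.012], [0.561, 0.297, 0.012], [0.499, 0.258, 0.012]]
[np.float64(0.0728), np.float64(0.06), np.float64(0.0734), np.float64(0.062)]
[0.51960264 0.30376832 0.03      ] [0.51579887 0.30512175 0.03      ]
```

```bash
cat > g.py <<'E'
from h import *
from workcell import bot
s=bot.read_state();Rm=R.from_rotvec(s["tool_rot"]).as_matrix();print(np.round(Rm,3),s["eef_pos"])
print("jaw yaw deg",np.degrees(np.arctan2(Rm[1,1],Rm[0,1])))
# rectify the plane z=.012 around the cover, 0.25mm/px
for n in("top","scene"):
    im=cv2.imread(f"pics/{n}0.png")
    S=4000.;x0,y0=.42,.21;W=int(.19*S)
    g=np.array([[0,0],[W,0],[W,W],[0,W]],float)
    w=np.c_[x0+g[:,0]/S,y0+g[:,1]/S,np.full(4,.012)]
    H=cv2.getPerspectiveTransform(proj(n,w).astype(np.float32),g.astype(np.float32))
    o=cv2.warpPerspective(im,H,(W,W),flags=cv2.INTER_CUBIC)
    hsv=cv2.cvtColor(o,cv2.COLOR_BGR2HSV)
    m=((hsv[...,1]<60)&(hsv[...,2]>90)).astype(np.uint8)
    k,l,st,c=cv2.connectedComponentsWithStats(m)
    cx=[i for i in range(1,k) if st[i,4]>20000]
    for i in cx:
        ct=max(cv2.findContours((l==i).astype(np.uint8),0,2)[0],key=cv2.contourArea)
        r=cv2.minAreaRect(ct);print(n,x0+r[0][0]/S,y0+r[0][1]/S,np.array(r[1])/S,r[2])
    cv2.imwrite(f"pics/rect_{n}.png",o[:600,:760])
for nm,top,sc,z in(("jar",(175,141),None,.09),("can",(117,146),None,.1)):
    print(nm,onplane("top",top,z))
E
python3 g.py
```

```text
[[-0.     0.326 -0.945]
 [ 0.001 -0.945 -0.326]
 [-1.    -0.001 -0.   ]] [ 0.17912013 -0.51975398  0.23823057]
jaw yaw deg -70.99089451248761
top 0.5188840713500976 0.30311243438720703 [0.07256229 0.06049164] 31.255088806152344
scene 0.5188005981445313 0.30459276580810546 [0.07951457 0.06374973] 31.29960060119629
jar [0.69317598 0.21961492 0.09      ]
can [0.67659788 0.37365344 0.1       ]
```

jog_arm:
  steps: [0.22, 0.37, 0, 0, 0, 0.276, 0.36, 0.22, 0.37, 0, 0, 0, 0.276, 0.36, 0.22, 0.37, 0, 0, 0, 0.276, 0.36, 0.22, 0.37, 0, 0, 0, 0.276, 0.36, 0.22, 0.37, 0, 0, 0, 0.276, 0.36]
  newtons: 25

```text
time: 0.6
eef_pos: [0.3074, -0.3032, 0.2386]
tool_rot: [1.912, 0.538, -1.912]
wrist_force: [0.4, -1.4, -0.1]
width: 0.678
```

jog_arm:
  steps: [0.21, 0.605, 0, 0, 0, 0, 0.36, 0.21, 0.605, 0, 0, 0, 0, 0.36, 0.21, 0.605, 0, 0, 0, 0, 0.36, 0.21, 0.605, 0, 0, 0, 0, 0.36, 0.21, 0.605, 0, 0, 0, 0, 0.36]

```text
time: 1.1
eef_pos: [0.389, -0.0669, 0.2388]
tool_rot: [1.912, 0.537, -1.912]
wrist_force: [1.2, -0.9, -0.5]
width: 0.681
```

jog_arm:
  steps: [0.13, 0.37, 0, 0, 0, 0, 0.36, 0.13, 0.37, 0, 0, 0, 0, 0.36, 0.13, 0.37, 0, 0, 0, 0, 0.36, 0.13, 0.37, 0, 0, 0, 0, 0.36, 0.13, 0.37, 0, 0, 0, 0, 0.36]

```text
time: 1.6
eef_pos: [0.4719, 0.1692, 0.2386]
tool_rot: [1.911, 0.538, -1.911]
wrist_force: [0.8, -1.5, -0.3]
width: 0.682
```

jog_arm:
  steps: [0.046, 0.135, 0, 0, 0, 0, 0.36, 0.046, 0.135, 0, 0, 0, 0, 0.36, 0.046, 0.135, -0.02, 0, 0, 0, 0.36, 0.046, 0.135, -0.07, 0, 0, 0, 0.36, 0.046, 0.135, -0.12, 0, 0, 0, 0.36]

```text
time: 2.1
eef_pos: [0.5177, 0.3032, 0.117]
tool_rot: [1.911, 0.54, -1.909]
wrist_force: [1.1, 0.5, -1.3]
width: 0.678
```

jog_arm:
  steps: [0, 0, -0.04, 0, 0, 0, 0.36, 0, 0, -0.06, 0, 0, 0, 0.36, 0, 0, -0.06, 0, 0, 0, 0.36, 0, 0, -0.06, 0, 0, 0, 0.36, 0, 0, -0.06, 0, 0, 0, 0.36]

```text
time: 2.6
eef_pos: [0.5185, 0.3022, 0.0604]
tool_rot: [1.914, 0.538, -1.909]
wrist_force: [-0.8, -0.8, -1.1]
width: 0.679
```

```bash
python3 - <<'E'
from h import *
from workcell import bot
im=cams()
for n,(x,y) in {"scene":(260,140),"top":(80,150)}.items():
    p=im[n]["pixels"][:,:,::-1];cv2.imwrite(f"pics/{n}1.png",p)
    cv2.imwrite(f"pics/{n}1c.png",cv2.resize(p[y:y+120,x:x+160],None,fx=5,fy=5,interpolation=cv2.INTER_CUBIC))
s=bot.read_state();print(s["eef_pos"],s["qpos"],s["wrist_force"],s["width"])
E
```

```text
[0.51838615 0.30215025 0.06024398] [3.30619735e-01 6.41036440e-01 1.39807702e+00 1.29526257e-05
 1.09983408e+00 1.35285615e+00] [ 0.00623704 -0.58212183 -0.01971584] 0.6800490762438232
```

View pics/scene1c.png

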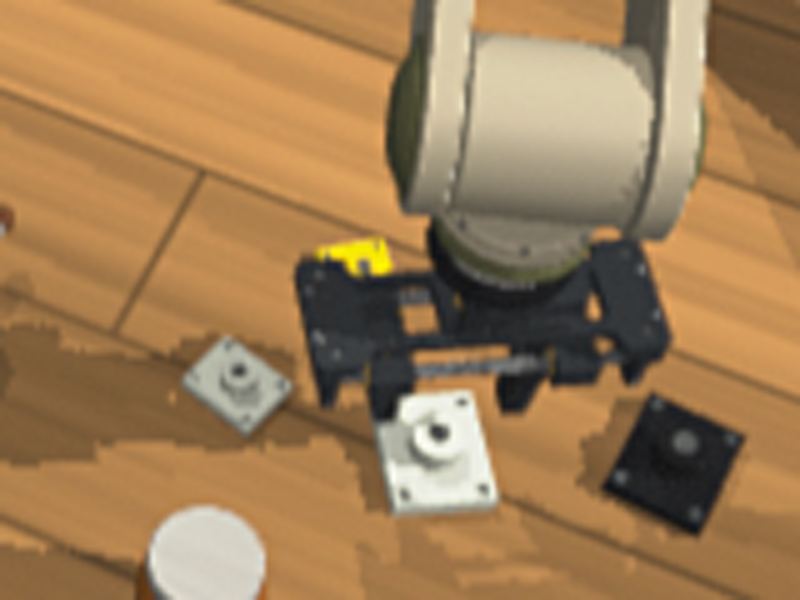

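View pics/top1c.png

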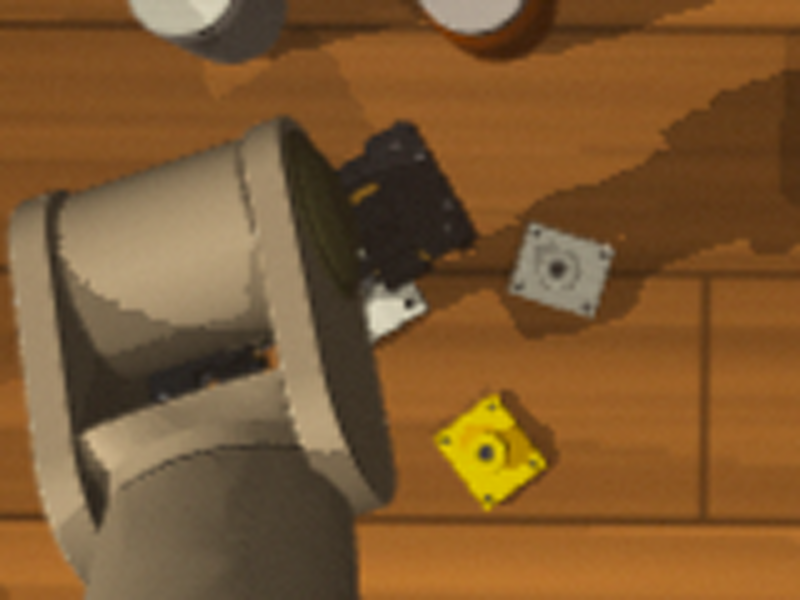

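```bash
python3 - <<'E'
from h import *
print(proj("scene",[[.5184,.3022,.0602],[.5184,.3022,.03],[.518,.304,.03],[.5158,.3051,.03]]), uncrop((450,413),5,(260,140)),uncrop((438,432),5,(260,140)))
E
```

```text
[[348.19210409 221.19596776]
 [346.32924765 226.49414579]
 [346.96679834 226.6291623 ]
 [347.58355405 226.18579387]] [349.6 222.2] [347.2 226. ]
```

jog_arm:
  steps: [-0.0008, 0.0018, -0.01, 0, 0, 0, 0.36, -0.0008, 0.0018, -0.03, 0, 0, 0, 0.36, -0.0008, 0.0018, -0.042, 0, 0, 0, 0.36, -0.0008, 0.0018, -0.0458, 0, 0, 0, 0.36, -0.0008, 0.0018, -0.0458, 0, 0, 0, 0.36]

```text
time: 3.2
eef_pos: [0.5168, 0.3037, 0.0125]
tool_rot: [1.91, 0.538, -1.912]
wrist_force: [-0.8, -0.4, 0.6]
width: 0.681
```

jog_arm:
  steps: [0, 0, 0, 0, 0, 0, -0.1, 0, 0, 0, 0, 0, 0, -0.3, 0, 0, 0, 0, 0, 0, -0.6, 0, 0, 0, 0, 0, 0, -0.8, 0, 0, 0, 0, 0, 0, -1]
  newtons: 25

```text
time: 3.7
eef_pos: [0.5172, 0.3038, 0.0133]
tool_rot: [1.912, 0.538, -1.911]
wrist_force: [-0.0, 0.1, 2.2]
width: 0.353
```

jog_arm:
  steps: [0, 0, 0, 0, 0, 0, -1, 0, 0, 0.02, 0, 0, 0, -1, 0, 0, 0.06, 0, 0, 0, -1, 0, 0, 0.1, 0, 0, 0, -1, 0, 0, 0.14, 0, 0, 0, -1]

```text
time: 4.2
eef_pos: [0.5164, 0.3036, 0.1539]
tool_rot: [1.91, 0.538, -1.913]
wrist_force: [1.3, 0.5, -2.5]
width: 0.352
```

jog_arm:
  steps: [0.01, -0.04, 0.01, 0, 0, -0.15, -1, 0.02, -0.08, 0.01, 0, 0, -0.3, -1, 0.03, -0.12, 0.01, 0, 0, -0.45, -1, 0.04, -0.165, 0.01, 0, 0, -0.6, -1, 0.05, -0.21, 0.01, 0, 0, -0.753, -1]

```text
time: 4.7
eef_pos: [0.5667, 0.0921, 0.1625]
tool_rot: [-2.196, 0.052, 2.199]
wrist_force: [1.5, -0.7, -3.3]
width: 0.357
```

jog_arm:
  steps: [0.01, -0.04, -0.01, 0, 0, 0, -1, 0.02, -0.08, -0.02, 0, 0, 0, -1, 0.03, -0.12, -0.03, 0, 0, 0, -1, 0.03, -0.124, -0.04, 0, 0, 0, -1, 0.03, -0.124, -0.05, 0, 0, 0, -1]

```text
time: 5.2
eef_pos: [0.5966, -0.0311, 0.1118]
tool_rot: [-2.197, 0.049, 2.2]
wrist_force: [0.1, 0.5, -1.9]
width: 0.356
```

jog_arm:
  steps: [0, 0, 0, 0, 0, 0, -1, 0, 0, 0, 0, 0, 0, -1, 0, 0, 0, 0, 0, 0, -1, 0, 0, 0, 0, 0, 0, -1, 0, 0, 0, 0, 0, 0, -1]

```text
time: 5.7
eef_pos: [0.5971, -0.0299, 0.1134]
tool_rot: [-2.201, 0.047, 2.199]
wrist_force: [-1.3, -0.4, -2.5]
width: 0.359
```

```bash
cat > look.py <<'E'
import sys
from h import *
from workcell import bot
k=sys.argv[1]; sx,sy,tx,ty=map(int,sys.argv[2:6])
im=cams()
for n,(x,y) in {"scene":(sx,sy),"top":(tx,ty)}.items():
    p=im[n]["pixels"][:,:,::-1];cv2.imwrite(f"pics/{n}{k}.png",p)
    cv2.imwrite(f"pics/{n}{k}c.png",cv2.resize(p[y:y+96,x:x+130],None,fx=6,fy=6,interpolation=cv2.INTER_CUBIC))
s=bot.read_state();Rm=R.from_rotvec(s["tool_rot"]).as_matrix()
print(s["time"],s["eef_pos"].round(4),s["qpos"].round(3),s["wrist_force"].round(2),s["width"],"jaw",np.degrees(np.arctan2(Rm[1,1],Rm[0,1])).round(2),"xdir",Rm[:,0].round(3))
E
python3 look.py 2 150 150 200 130
```

```text
5.8 [ 0.597  -0.0301  0.1132] [-0.248  0.575  1.347  0.     1.219  1.365] [ 0.09 -0.14 -2.62] 0.3514582655679843 jaw -92.44 xdir [ 0. -0. -1.]
```

View pics/scene2c.png

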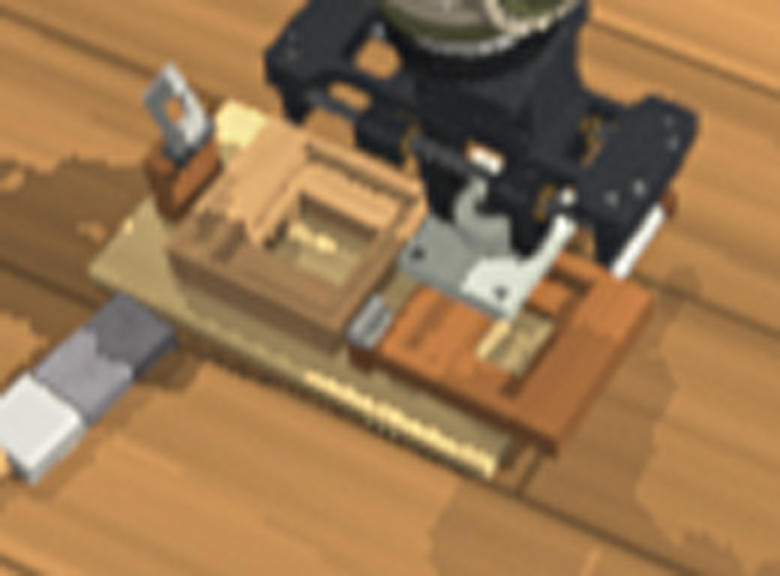

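View pics/top2c.png

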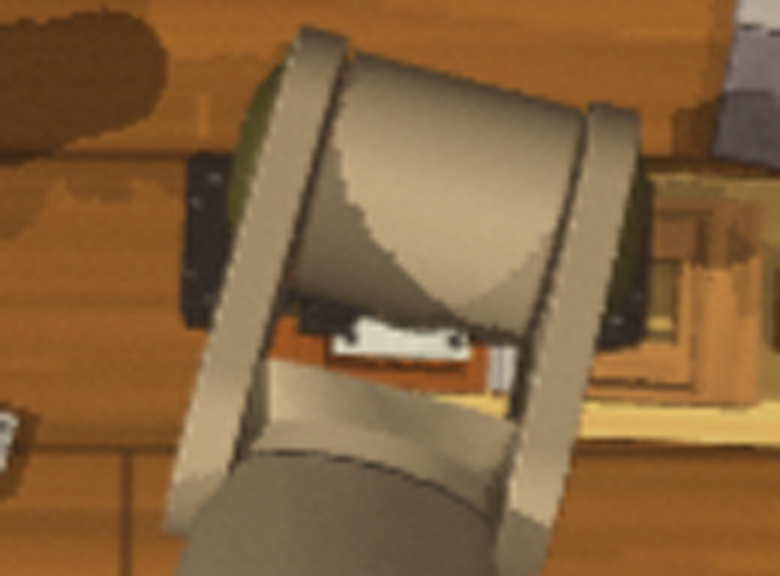

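```bash
python3 - <<'E'
from h import *
x=[.597,-.0301,-.0425]
z=.1119
L=np.array([[.036,-.03,z],[.036,.03,z],[-.036,.03,z]])
print((proj("scene",toworld(x,L))-[150,150]+.5)*6-.5)
L=np.array([[-.036,.03,z],[-.036,-.03,z]])
print((proj("top",toworld(x,L))-[200,130]+.5)*6-.5)
# hinge check in scene
E
```

```text
[[395.70754953 260.96399104]
 [504.52341016 312.56882745]
 [582.32848558 202.67116391]]
[[333.03247698 356.18628752]
 [468.85517486 362.86018523]]
```

jog_arm:
  steps: [0.0018, 0, -0.02, 0, 0, 0, -1, 0.0018, 0, -0.04, 0, 0, 0, -1, 0.0018, 0, -0.05, 0, 0, 0, -1, 0.0018, 0, -0.054, 0, 0, 0, -1, 0.0018, 0, -0.056, 0, 0, 0, -1]

```text
time: 6.3
eef_pos: [0.599, -0.0303, 0.0571]
tool_rot: [-2.2, 0.047, 2.199]
wrist_force: [-0.3, -1.3, -1.9]
width: 0.355
```

jog_arm:
  steps: [0, 0, -0.001, 0, 0, 0, -1, 0, 0, -0.002, 0, 0, 0, -1, 0, 0, -0.003, 0, 0, 0, -1, 0, 0, -0.004, 0, 0, 0, -1, 0, 0, -0.005, 0, 0, 0, -1]

```text
time: 6.8
eef_pos: [0.5988, -0.0303, 0.052]
tool_rot: [-2.2, 0.047, 2.199]
wrist_force: [0.3, -0.3, -2.1]
width: 0.357
```

jog_arm:
  steps: [0, 0, -0.001, 0, 0, 0, -1, 0, 0, -0.002, 0, 0, 0, -1, 0, 0, -0.003, 0, 0, 0, -1, 0, 0, -0.004, 0, 0, 0, -1, 0, 0, -0.005, 0, 0, 0, -1]

```text
time: 7.3
eef_pos: [0.5987, -0.0302, 0.0468]
tool_rot: [-2.2, 0.047, 2.2]
wrist_force: [-0.6, 0.2, -2.2]
width: 0.354
```

jog_arm:
  steps: [0, 0, -0.0005, 0, 0, 0, -1, 0, 0, -0.001, 0, 0, 0, -1, 0, 0, -0.0015, 0, 0, 0, -1, 0, 0, -0.0018, 0, 0, 0, -1, 0, 0, -0.002, 0, 0, 0, -1]

```text
time: 7.8
eef_pos: [0.5988, -0.0303, 0.0449]
tool_rot: [-2.2, 0.047, 2.2]
wrist_force: [-0.3, -0.8, -3.3]
width: 0.357
```

jog_arm:
  steps: [0, 0, -0.0003, 0, 0, 0, -1, 0, 0, -0.0006, 0, 0, 0, -1, 0, 0, -0.0009, 0, 0, 0, -1, 0, 0, -0.0012, 0, 0, 0, -1, 0, 0, -0.0012, 0, 0, 0, -1]

```text
time: 8.3
eef_pos: [0.5988, -0.0303, 0.0443]
tool_rot: [-2.2, 0.047, 2.199]
wrist_force: [-3.2, -1.3, 4.9]
width: 0.355
```

jog_arm:
  steps: [0, 0, 0, 0, 0, 0, -0.2, 0, 0, 0, 0, 0, 0, 0, 0, 0, 0, 0, 0, 0, 0.3, 0, 0, 0.002, 0, 0, 0, 0.3, 0, 0, 0.02, 0, 0, 0, 0.3]

```text
time: 8.8
eef_pos: [0.5978, -0.03, 0.0623]
tool_rot: [-2.195, 0.046, 2.204]
wrist_force: [-0.6, -0.3, 0.7]
width: 0.646
```

jog_arm:
  steps: [0, 0, 0.04, 0, 0, 0, 0.3, -0.02, 0, 0.05, 0, 0, 0, 0.3, -0.06, 0, 0.05, 0, 0, 0, 0.3, -0.1, 0.015, 0.05, 0, 0, 0, 0.1, -0.12, 0.03, 0.05, 0, 0, 0, -0.1]

```text
time: 9.3
eef_pos: [0.476, 0.0002, 0.1139]
tool_rot: [-2.198, 0.048, 2.201]
wrist_force: [-0.8, -0.2, -0.1]
width: 0.492
```

```bash
python3 look.py 3 150 150 200 130
```

```text
9.4 [0.4764 0.0011 0.1141] [-0.247  0.395  1.688  0.     1.06   1.366] [0.17 0.14 0.17] 0.4501354481720101 jaw -92.39 xdir [-0.001  0.001 -1.   ]
```

View pics/scene3c.png

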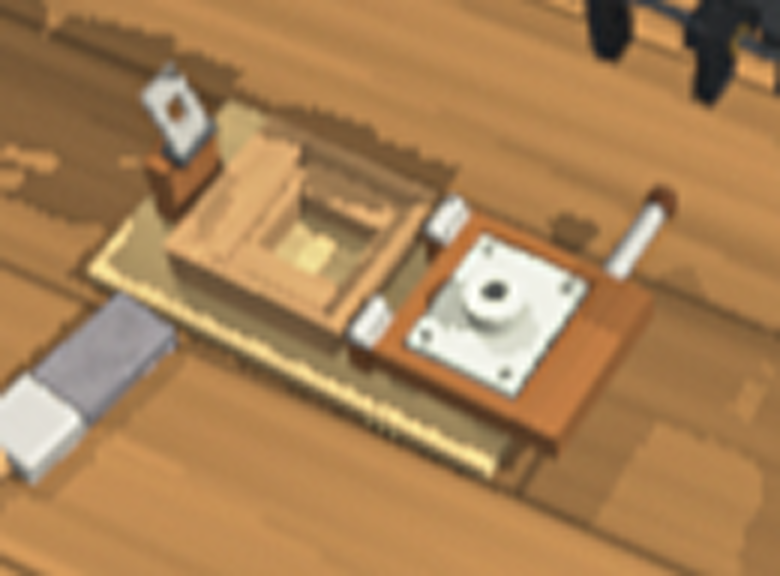

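View pics/top3c.png

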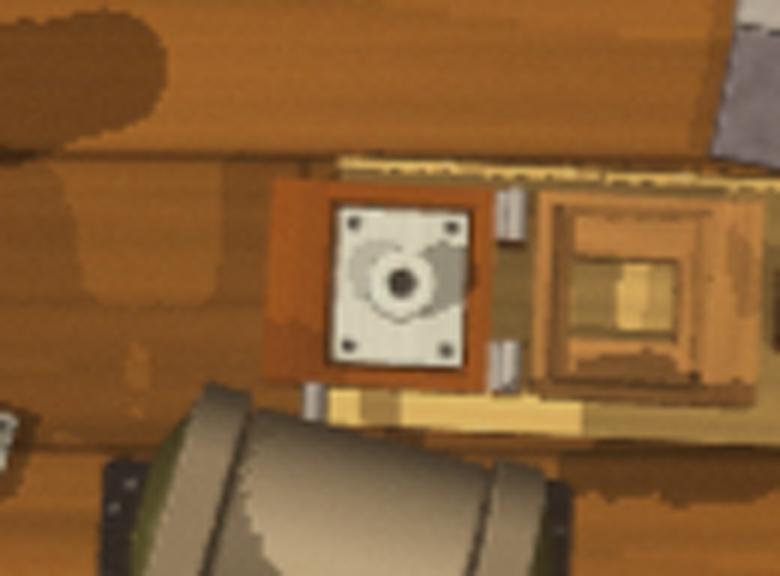

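jog_arm:
  steps: [0.049, 0.0077, 0, 0, 0, 0, -0.1, 0.049, 0.0077, -0.02, 0, 0, 0, -0.1, 0.049, 0.0077, -0.05, 0, 0, 0, -0.1, 0.049, 0.0077, -0.06, 0, 0, 0, -0.1, 0.049, 0.0077, -0.06, 0, 0, 0, -0.1]

```text
time: 9.9
eef_pos: [0.5277, 0.0073, 0.0528]
tool_rot: [-2.197, 0.047, 2.202]
wrist_force: [-0.1, -0.3, -0.1]
width: 0.451
```

```bash
python3 look.py 4 150 130 200 130
```

```text
10.0 [0.5285 0.0072 0.0546] [-0.211  0.554  1.613 -0.     0.973  1.403] [-0.21 -1.16 -0.45] 0.447480815164148 jaw -92.46 xdir [ 0.001 -0.    -1.   ]
```

View pics/scene4c.png

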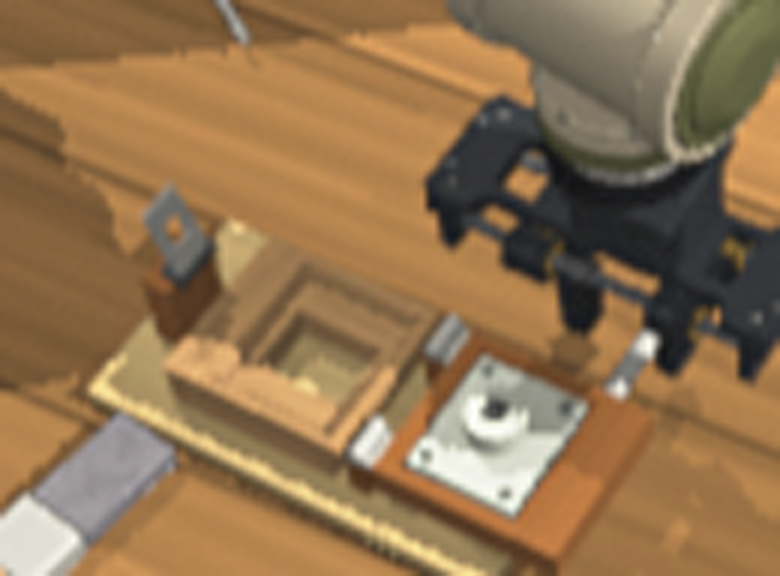

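jog_arm:
  steps: [-0.003, 0.0016, -0.01, 0, 0, 0, -0.1, -0.003, 0.0016, -0.02, 0, 0, 0, -0.1, -0.003, 0.0016, -0.03, 0, 0, 0, -0.1, -0.003, 0.0016, -0.0355, 0, 0, 0, -0.1, -0.003, 0.0016, -0.0355, 0, 0, 0, -0.1]

```text
time: 10.5
eef_pos: [0.5244, 0.0091, 0.0173]
tool_rot: [-2.198, 0.047, 2.201]
wrist_force: [-0.8, 0.0, -0.1]
width: 0.453
```

jog_arm:
  steps: [0, 0, 0, 0, 0, 0, -0.4, 0, 0, 0, 0, 0, 0, -0.7, 0, 0, 0, 0, 0, 0, -1, 0, 0, 0, 0, 0, 0, -1, 0, 0, 0, 0, 0, 0, -1]
  newtons: 15

```text
time: 11.0
eef_pos: [0.5249, 0.0097, 0.0185]
tool_rot: [-2.2, 0.046, 2.198]
wrist_force: [-0.0, 4.7, 1.6]
width: 0.125
```

```bash
python3 look.py 5 150 130 200 130
```

```text
11.1 [0.5249 0.0097 0.0185] [-2.080e-01  6.070e-01  1.653e+00  1.000e-03  8.810e-01  1.405e+00] [0.64 4.99 2.38] 0.12616573304967282 jaw -92.46 xdir [ 0.001  0.001 -1.   ]
```

View pics/scene5c.png

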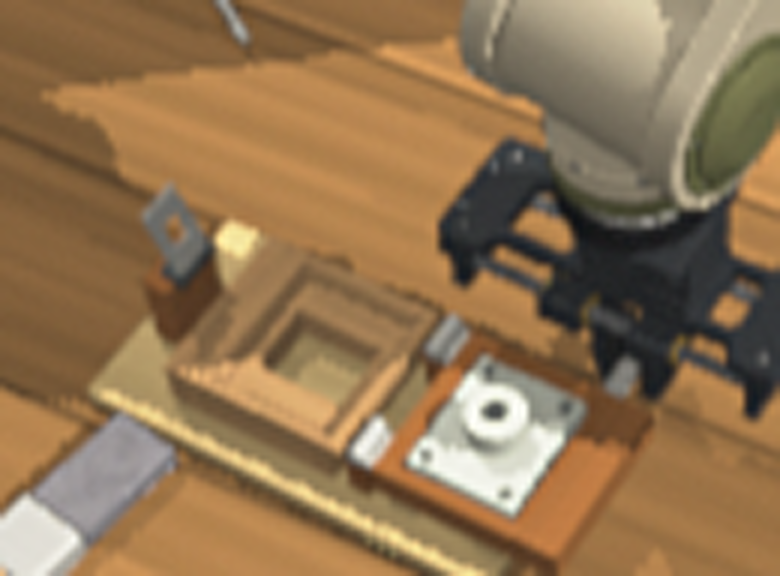

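```bash
python3 - <<'E'
import numpy as np
th=np.linspace(0,np.pi,51)
dy=.09*(np.cos(th)-1)+.006*np.sin(th);dz=.09*np.sin(th)+.006*(1-np.cos(th))
P=np.c_[.0425*dy,.999*dy,dz]
for c in range(10):
    d=P[5*c+1:5*c+6]-P[5*c]
    print(c,th[5*c+5].round(2),", ".join(f"{a:.4f}, {b:.4f}, {e:.4f}, 0, 0, 0, -1" for a,b,e in d), "cum",P[5*c+5].round(4))
E
```

```text
0 0.31 0.0000, 0.0002, 0.0057, 0, 0, 0, -1, 0.0000, 0.0000, 0.0113, 0, 0, 0, -1, -0.0000, -0.0005, 0.0170, 0, 0, 0, -1, -0.0001, -0.0013, 0.0226, 0, 0, 0, -1, -0.0001, -0.0025, 0.0281, 0, 0, 0, -1 cum [-0.0001 -0.0025  0.0281]
1 0.63 -0.0001, -0.0016, 0.0054, 0, 0, 0, -1, -0.0001, -0.0035, 0.0108, 0, 0, 0, -1, -0.0002, -0.0057, 0.0160, 0, 0, 0, -1, -0.0004, -0.0082, 0.0211, 0, 0, 0, -1, -0.0005, -0.0111, 0.0259, 0, 0, 0, -1 cum [-0.0006 -0.0136  0.054 ]
2 0.94 -0.0001, -0.0032, 0.0047, 0, 0, 0, -1, -0.0003, -0.0066, 0.0092, 0, 0, 0, -1, -0.0004, -0.0103, 0.0135, 0, 0, 0, -1, -0.0006, -0.0143, 0.0175, 0, 0, 0, -1, -0.0008, -0.0186, 0.0212, 0, 0, 0, -1 cum [-0.0014 -0.0322  0.0753]
3 1.26 -0.0002, -0.0045, 0.0035, 0, 0, 0, -1, -0.0004, -0.0091, 0.0067, 0, 0, 0, -1, -0.0006, -0.0140, 0.0096, 0, 0, 0, -1, -0.0008, -0.0190, 0.0122, 0, 0, 0, -1, -0.0010, -0.0242, 0.0145, 0, 0, 0, -1 cum [-0.0024 -0.0564  0.0897]
4 1.57 -0.0002, -0.0053, 0.0019, 0, 0, 0, -1, -0.0005, -0.0107, 0.0035, 0, 0, 0, -1, -0.0007, -0.0163, 0.0048, 0, 0, 0, -1, -0.0009, -0.0219, 0.0057, 0, 0, 0, -1, -0.0012, -0.0275,
[... 527 characters left out ...]
-0.0002, -0.0047, -0.0032, 0, 0, 0, -1, -0.0004, -0.0092, -0.0066, 0, 0, 0, -1, -0.0006, -0.0134, -0.0104, 0, 0, 0, -1, -0.0007, -0.0175, -0.0143, 0, 0, 0, -1, -0.0009, -0.0212, -0.0186, 0, 0, 0, -1 cum [-0.0068 -0.1591  0.0638]
8 2.83 -0.0001, -0.0035, -0.0045, 0, 0, 0, -1, -0.0003, -0.0067, -0.0091, 0, 0, 0, -1, -0.0004, -0.0096, -0.0140, 0, 0, 0, -1, -0.0005, -0.0122, -0.0190, 0, 0, 0, -1, -0.0006, -0.0144, -0.0242, 0, 0, 0, -1 cum [-0.0074 -0.1736  0.0395]
9 3.14 -0.0001, -0.0019, -0.0053, 0, 0, 0, -1, -0.0002, -0.0035, -0.0108, 0, 0, 0, -1, -0.0002, -0.0048, -0.0163, 0, 0, 0, -1, -0.0002, -0.0057, -0.0219, 0, 0, 0, -1, -0.0003, -0.0063, -0.0275, 0, 0, 0, -1 cum [-0.0076 -0.1798  0.012 ]
```

jog_arm:
  steps: [0, 0.0002, 0.0057, 0, 0, 0, -1, 0, 0, 0.0113, 0, 0, 0, -1, 0, -0.0005, 0.017, 0, 0, 0, -1, -0.0001, -0.0013, 0.0226, 0, 0, 0, -1, -0.0001, -0.0025, 0.0281, 0, 0, 0, -1]
  newtons: 30

```text
time: 11.6
eef_pos: [0.5245, 0.0075, 0.0459]
tool_rot: [-2.198, 0.045, 2.199]
wrist_force: [3.4, 6.2, -8.3]
width: 0.116
```

jog_arm:
  steps: [-0.0001, -0.0016, 0.0054, 0, 0, 0, -1, -0.0001, -0.0035, 0.0108, 0, 0, 0, -1, -0.0002, -0.0057, 0.016, 0, 0, 0, -1, -0.0004, -0.0082, 0.0211, 0, 0, 0, -1, -0.0005, -0.0111, 0.0259, 0, 0, 0, -1]

```text
time: 12.1
eef_pos: [0.5238, -0.0033, 0.0719]
tool_rot: [-2.197, 0.044, 2.2]
wrist_force: [3.2, 8.5, -4.3]
width: 0.122
```

```bash
python3 look.py 6 150 130 200 130
```

```text
12.2 [ 0.5238 -0.0035  0.0724] [-0.234  0.522  1.608  0.003  1.013  1.379] [-0.08  6.65 -1.19] 0.12050861498854146 jaw -92.48 xdir [-0.001  0.002 -1.   ]
```

View pics/scene6c.png

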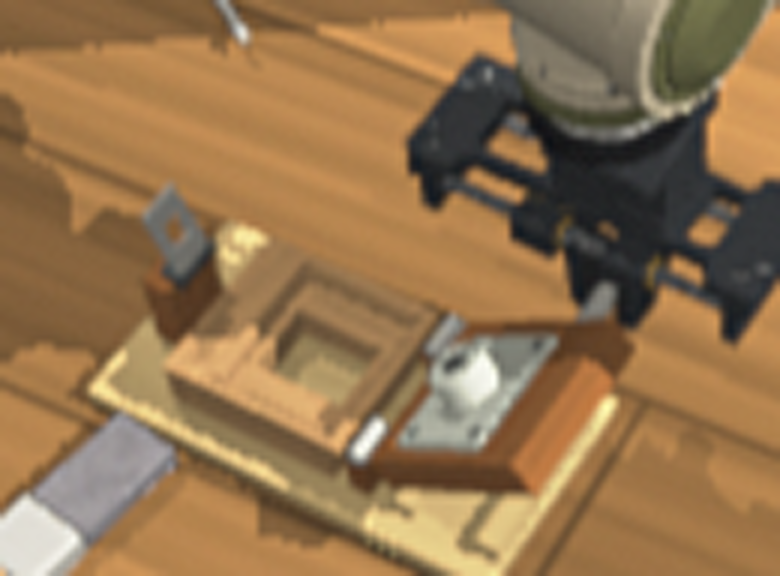

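jog_arm:
  steps: [-0.0001, -0.0032, 0.0047, 0, 0, 0, -1, -0.0003, -0.0066, 0.0092, 0, 0, 0, -1, -0.0004, -0.0103, 0.0135, 0, 0, 0, -1, -0.0006, -0.0143, 0.0175, 0, 0, 0, -1, -0.0008, -0.0186, 0.0212, 0, 0, 0, -1]

```text
time: 12.7
eef_pos: [0.5228, -0.0217, 0.0932]
tool_rot: [-2.197, 0.044, 2.2]
wrist_force: [1.5, 6.7, -3.5]
width: 0.117
```

jog_arm:
  steps: [-0.0002, -0.0045, 0.0035, 0, 0, 0, -1, -0.0004, -0.0091, 0.0067, 0, 0, 0, -1, -0.0006, -0.014, 0.0096, 0, 0, 0, -1, -0.0008, -0.019, 0.0122, 0, 0, 0, -1, -0.001, -0.0242, 0.0145, 0, 0, 0, -1]

```text
time: 13.2
eef_pos: [0.5216, -0.0475, 0.1073]
tool_rot: [-2.197, 0.046, 2.202]
wrist_force: [-0.4, 2.9, -13.5]
width: 0.116
```

jog_arm:
  steps: [-0.0002, -0.0053, 0.0019, 0, 0, 0, -1, -0.0005, -0.0107, 0.0035, 0, 0, 0, -1, -0.0007, -0.0163, 0.0048, 0, 0, 0, -1, -0.0009, -0.0219, 0.0057, 0, 0, 0, -1, -0.0012, -0.0275, 0.0063, 0, 0, 0, -1]

```text
time: 13.7
eef_pos: [0.5205, -0.0749, 0.1143]
tool_rot: [-2.198, 0.046, 2.201]
wrist_force: [-2.8, 5.2, -9.6]
width: 0.117
```

```bash
python3 look.py 7 150 130 200 130
```

```text
13.8 [ 0.5205 -0.0756  0.1143] [-3.690e-01  4.670e-01  1.553e+00 -1.000e-03  1.122e+00  1.245e+00] [-4.95  1.96 -7.32] 0.11987698746321218 jaw -92.49 xdir [-0.002 -0.    -1.   ]
```

View pics/scene7c.png

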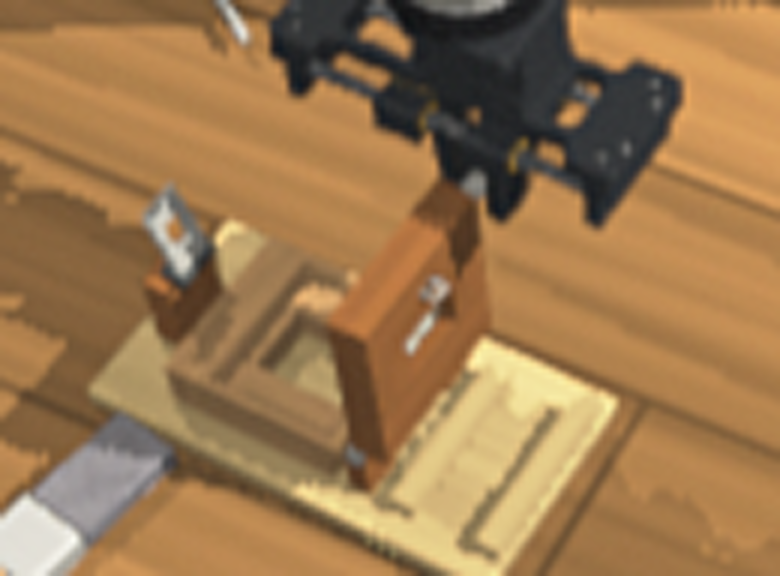

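jog_arm:
  steps: [-0.0002, -0.0057, -0.0002, 0, 0, 0, -1, -0.0005, -0.0113, -0.0006, 0, 0, 0, -1, -0.0007, -0.017, -0.0012, 0, 0, 0, -1, -0.001, -0.0225, -0.0021, 0, 0, 0, -1, -0.0012, -0.0281, -0.0034, 0, 0, 0, -1]

```text
time: 14.3
eef_pos: [0.5194, -0.1025, 0.1108]
tool_rot: [-2.198, 0.045, 2.201]
wrist_force: [-4.3, 6.7, -6.5]
width: 0.115
```

jog_arm:
  steps: [-0.0002, -0.0054, -0.0016, 0, 0, 0, -1, -0.0005, -0.0108, -0.0035, 0, 0, 0, -1, -0.0007, -0.016, -0.0057, 0, 0, 0, -1, -0.0009, -0.021, -0.0082, 0, 0, 0, -1, -0.0011, -0.0259, -0.0111, 0, 0, 0, -1]

```text
time: 14.8
eef_pos: [0.5183, -0.1281, 0.0996]
tool_rot: [-2.197, 0.045, 2.2]
wrist_force: [-2.4, 9.7, -8.6]
width: 0.116
```

```bash
python3 look.py 8 150 130 220 130
```

```text
14.9 [ 0.5183 -0.1286  0.0993] [-4.650e-01  4.990e-01  1.548e+00  1.000e-03  1.097e+00  1.148e+00] [-2.16  6.29 -9.98] 0.1154108780659692 jaw -92.47 xdir [-0.002  0.002 -1.   ]
```

View pics/scene8c.png

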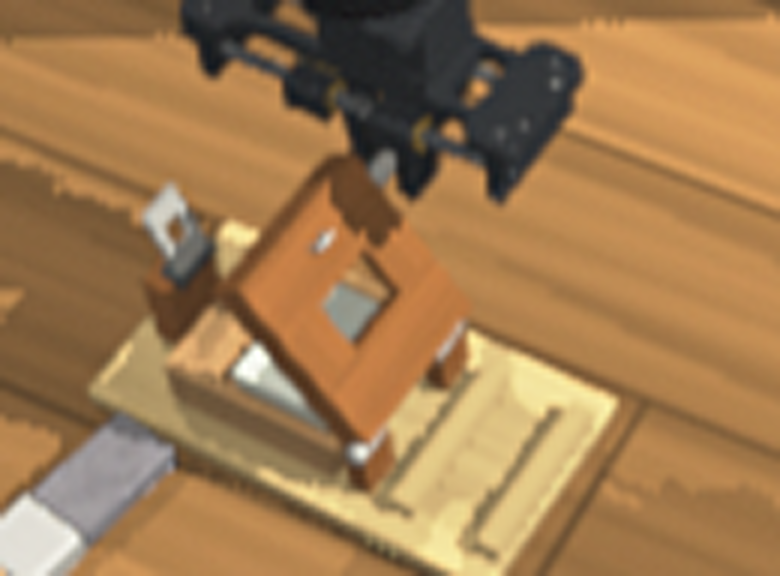

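View pics/top8c.png

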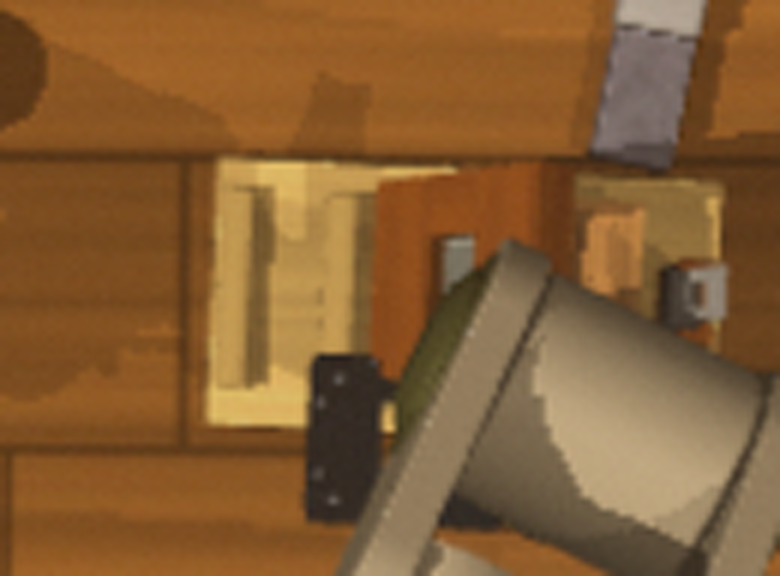

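jog_arm:
  steps: [-0.0002, -0.0047, -0.0032, 0, 0, 0, -1, -0.0004, -0.0092, -0.0066, 0, 0, 0, -1, -0.0006, -0.0134, -0.0104, 0, 0, 0, -1, -0.0007, -0.0175, -0.0143, 0, 0, 0, -1, -0.0009, -0.0212, -0.0186, 0, 0, 0, -1]

```text
time: 15.4
eef_pos: [0.5174, -0.1487, 0.0809]
tool_rot: [-2.197, 0.044, 2.2]
wrist_force: [-1.2, 12.9, -6.3]
width: 0.112
```

jog_arm:
  steps: [-0.0001, -0.0035, -0.0045, 0, 0, 0, -1, -0.0003, -0.0067, -0.0091, 0, 0, 0, -1, -0.0004, -0.0096, -0.014, 0, 0, 0, -1, -0.0005, -0.0122, -0.019, 0, 0, 0, -1, -0.0006, -0.0144, -0.0242, 0, 0, 0, -1]

```text
time: 15.9
eef_pos: [0.5168, -0.1628, 0.0568]
tool_rot: [-2.196, 0.043, 2.2]
wrist_force: [-1.6, 13.4, -4.3]
width: 0.111
```

```bash
python3 look.py 9 150 130 220 130
```

```text
16.0 [ 0.5168 -0.1629  0.0564] [-0.525  0.57   1.57   0.002  1.005  1.087] [-1.19 12.53 -7.49] 0.10833883095345849 jaw -92.45 xdir [-0.002  0.003 -1.   ]
```

View pics/scene9c.png

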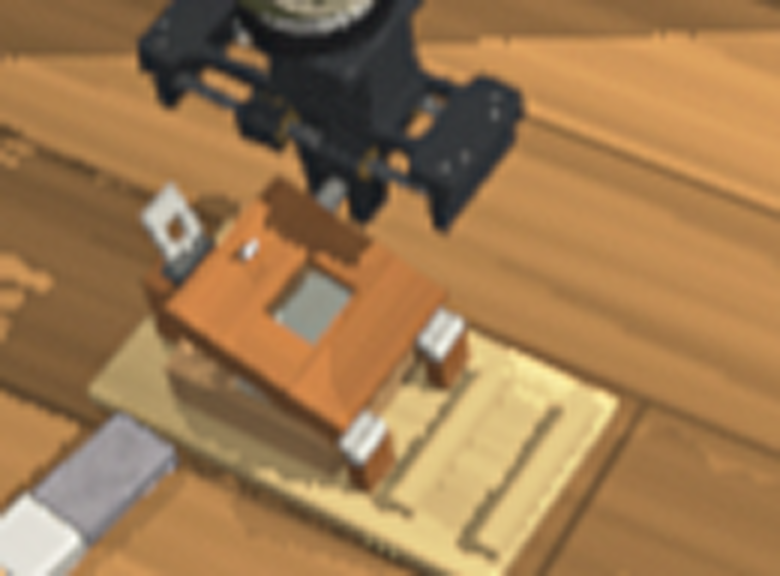

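jog_arm:
  steps: [-0.0001, -0.0007, -0.0053, 0, 0, 0, -1, -0.0002, -0.002, -0.0108, 0, 0, 0, -1, -0.0002, -0.0032, -0.0163, 0, 0, 0, -1, -0.0002, -0.0042, -0.0215, 0, 0, 0, -1, -0.0003, -0.0048, -0.0265, 0, 0, 0, -1]

```text
time: 16.5
eef_pos: [0.5166, -0.1695, 0.031]
tool_rot: [-2.199, 0.047, 2.201]
wrist_force: [-7.0, 4.1, 1.0]
width: 0.101
```

jog_arm:
  steps: [0, 0, -0.0005, 0, 0, 0, -1, 0, 0, -0.001, 0, 0, 0, -1, 0, 0, -0.0015, 0, 0, 0, -1, 0, 0, -0.0015, 0, 0, 0, -1, 0, 0, -0.0015, 0, 0, 0, -1]

```text
time: 17.0
eef_pos: [0.5166, -0.1696, 0.0296]
tool_rot: [-2.199, 0.048, 2.201]
wrist_force: [-6.2, 2.4, -1.0]
width: 0.104
```

```bash
python3 look.py 10 150 130 220 130
```

```text
17.1 [ 0.5166 -0.1696  0.0296] [-5.350e-01  6.120e-01  1.590e+00 -1.000e-03  9.400e-01  1.079e+00] [-6.05  3.65 -0.77] 0.10112691143111194 jaw -92.43 xdir [-0.001 -0.001 -1.   ]
```

View pics/scene10c.png

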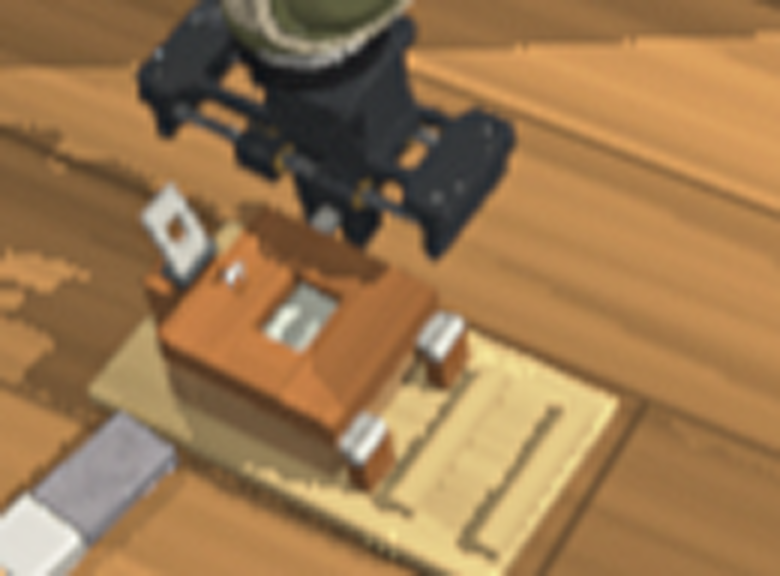

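jog_arm:
  steps: [0, 0, 0, 0, 0, 0, -0.5, 0, 0, 0, 0, 0, 0, -0.3, 0, 0, 0, 0, 0, 0, -0.1, 0, 0, 0.02, 0, 0, 0, -0.1, 0, 0, 0.05, 0, 0, 0, -0.1]

```text
time: 17.6
eef_pos: [0.5168, -0.1693, 0.0788]
tool_rot: [-2.198, 0.047, 2.201]
wrist_force: [0.1, -0.7, 0.7]
width: 0.449
```

jog_arm:
  steps: [-0.02, 0, 0.03, 0, 0, 0, -0.3, -0.04, -0.03, 0.05, 0, 0, 0, -0.6, -0.06, -0.06, 0.06, 0, 0, 0, -1, -0.06, -0.09, 0.06, 0, 0, 0, -1, -0.06, -0.1, 0.06, 0, 0, 0, -1]

```text
time: 18.1
eef_pos: [0.4571, -0.2721, 0.1398]
tool_rot: [-2.202, 0.053, 2.197]
wrist_force: [0.7, 0.4, -0.1]
width: 0.019
```

```bash
python3 look.py 11 150 130 250 130
```

```text
18.2 [ 0.4572 -0.2703  0.1389] [-0.757  0.444  1.509 -0.     1.188  0.858] [-0.29  0.45  0.38] 0.010533867200551883 jaw -92.55 xdir [ 0.001 -0.001 -1.   ]
```

View pics/scene11c.png

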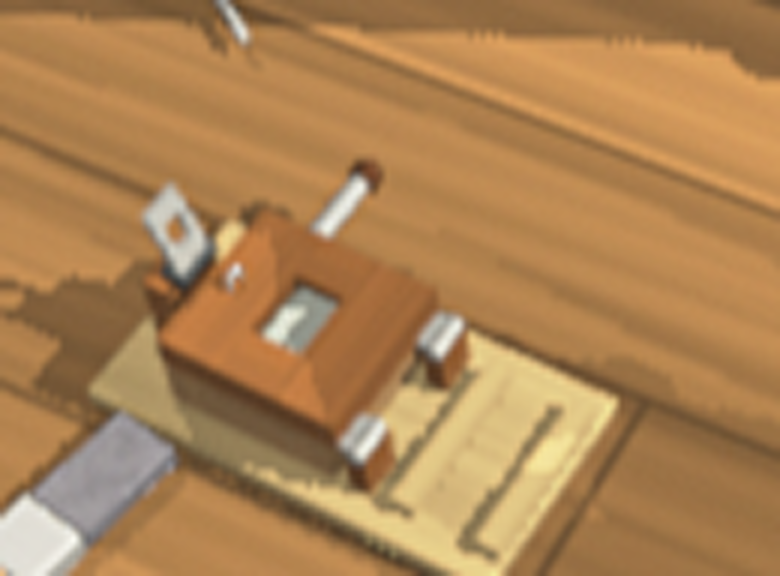

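View pics/top11c.png

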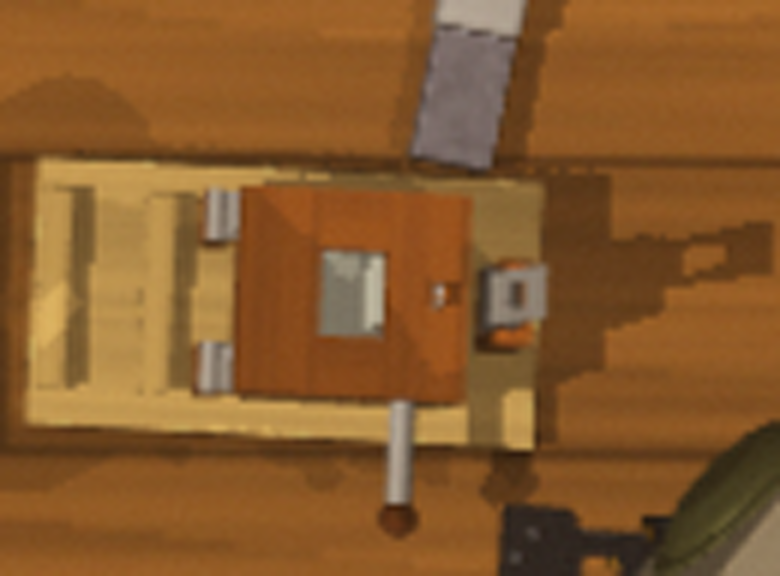

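```bash
python3 - <<'E'
from h import *
x=[.597,-.084,-.0425]
def pr(l):
    w=toworld(x,np.array(l)/1000.)
    return np.c_[(proj("scene",w)-[150,130]+.5)*6-.5,(proj("top",w)-[250,130]+.5)*6-.5].round(0)
print(pr([(48,-10,65),(-48,-10,65),(48,-116,65),(-48,-116,65),(-100,-90,49),(0,-101,74),(48,-116,67),(48,-116,43)]))
for ph in (.1,.2,.3,.4,.5,.6,.7):
    a=2.4-ph;print(ph,pr([(-12,-125+44*np.cos(a),68+44*np.sin(a)),(12,-125+44*np.cos(a),68+44*np.sin(a))]), -125+44*np.cos(a),68+44*np.sin(a))
E
```

```text
[[330. 429. 244. 188.]
 [435. 291. 235. 395.]
 [154. 343. 473. 199.]
 [263. 212. 465. 406.]
 [362. 182. 399. 517.]
 [231. 277. 440. 299.]
 [153. 341. 474. 198.]
 [162. 368. 464. 205.]]
0.1 [[150. 188. 569. 326.]
 [122. 220. 571. 272.]] -154.31614493631227 100.81102933577569
0.2 [[155. 187. 562. 325.]
 [126. 219. 564. 271.]] -150.8940491592352 103.57384176806198
0.3 [[160. 186. 555. 324.]
 [131. 219. 557. 270.]] -147.21322860239374 105.98121213255044
0.4 [[165. 187. 548. 323.]
 [137. 220. 550. 269.]] -143.31046080807425 108.00908678033
0.5 [[171. 188. 539. 322.]
 [143. 221. 541. 268.]] -139.22474094199416 109.63720385824624
0.6 [[178. 190. 530. 321.]
 [150. 223. 532. 267.]] -134.99689216649583 110.8492957586406
0.7 [[185. 192. 521. 321.]
 [156. 225. 523. 267.]] -130.6691577490031 111.63325165990861
```

jog_arm:
  steps: [0.03, 0, 0, 0, 0, 0.19, -1, 0.06, 0, 0, 0, 0, 0.38, -1, 0.09, 0.006, 0, 0, 0, 0.57, -1, 0.12, 0.012, 0, 0, 0, 0.76, -1, 0.132, 0.0125, 0, 0, 0, 0.95, -1]

```text
time: 18.7
eef_pos: [0.5914, -0.2541, 0.1383]
tool_rot: [1.808, 0.673, -1.807]
wrist_force: [-1.3, -0.7, -0.0]
width: 0.003
```

jog_arm:
  steps: [0, 0, 0, 0, 0, 0.19, -1, 0, 0, 0, 0, 0, 0.38, -1, 0, 0, 0, 0, 0, 0.57, -1, 0, 0, -0.01, 0, 0, 0.76, -1, 0, 0, -0.025, 0, 0, 0.95, -1]

```text
time: 19.2
eef_pos: [0.5897, -0.2552, 0.1141]
tool_rot: [1.292, 1.152, -1.292]
wrist_force: [0.8, -0.1, -0.8]
width: 0.003
```

jog_arm:
  steps: [0, 0, -0.01, 0, 0, 0.1, -1, 0, 0, -0.02, 0, 0, 0.1, -1, 0, 0, -0.02, 0, 0, 0.1, -1, 0, 0, -0.02, 0, 0, 0.1, -1, 0, 0, -0.02, 0, 0, 0.1, -1]

```text
time: 19.7
eef_pos: [0.5894, -0.2566, 0.0946]
tool_rot: [1.241, 1.187, -1.241]
wrist_force: [-0.1, 0.1, -0.9]
width: 0.004
```

```bash
python3 look.py 12 150 130 270 130
```

```text
19.8 [ 0.5893 -0.2568  0.0945] [-0.595  0.665  1.227  0.     1.249 -0.551] [0.36 0.05 0.28] 0.005869672283954656 jaw -2.49 xdir [ 0.001 -0.001 -1.   ]
```

View pics/scene12c.png

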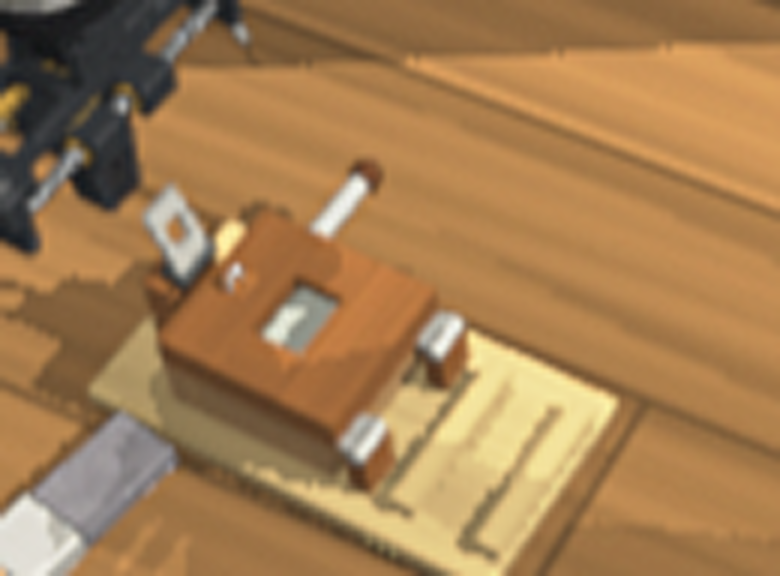

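View pics/top12c.png

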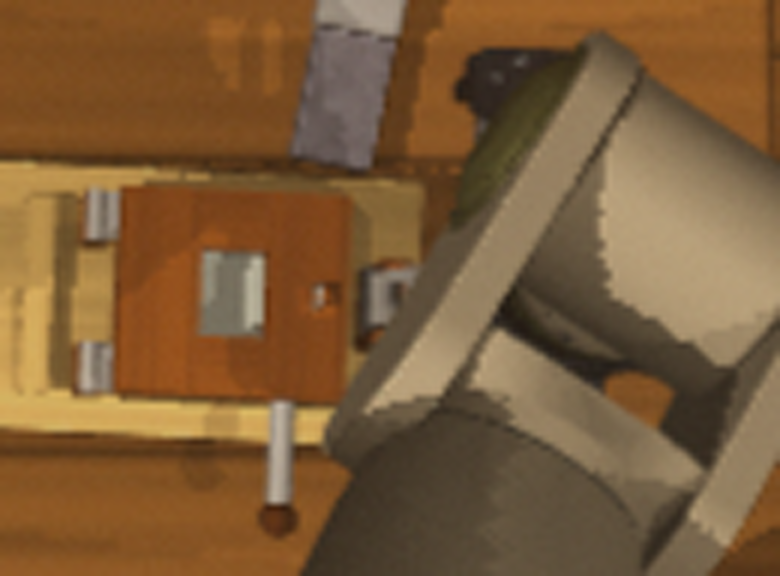

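jog_arm:
  steps: [0, 0.015, 0, 0, 0, 0, -1, 0.001, 0.024, 0, 0, 0, 0, -1, 0.0013, 0.03, 0, 0, 0, 0, -1, 0.0015, 0.036, 0, 0, 0, 0, -1, 0.0018, 0.042, 0, 0, 0, 0, -1]

```text
time: 20.3
eef_pos: [0.591, -0.2143, 0.0941]
tool_rot: [1.24, 1.188, -1.241]
wrist_force: [0.6, -1.4, -0.9]
width: 0.01
```

jog_arm:
  steps: [0, 0.005, 0, 0, 0, 0, -1, 0.0003, 0.01, 0, 0, 0, 0, -1, 0.0004, 0.013, -0.002, 0, 0, 0, -1, 0.0006, 0.016, -0.0035, 0, 0, 0, -1, 0.0008, 0.019, -0.005, 0, 0, 0, -1]

```text
time: 20.8
eef_pos: [0.5916, -0.1956, 0.0887]
tool_rot: [1.241, 1.189, -1.241]
wrist_force: [0.3, 0.9, -0.5]
width: 0.001
```

```bash
python3 look.py 13 130 130 270 130
```

```text
20.9 [ 0.5916 -0.1953  0.0886] [-0.509  0.641  1.296  0.     1.205 -0.466] [ 0.16 -0.36 -1.38] -0.000470354286386061 jaw -2.44 xdir [-0.  0. -1.]
```

View pics/scene13c.png

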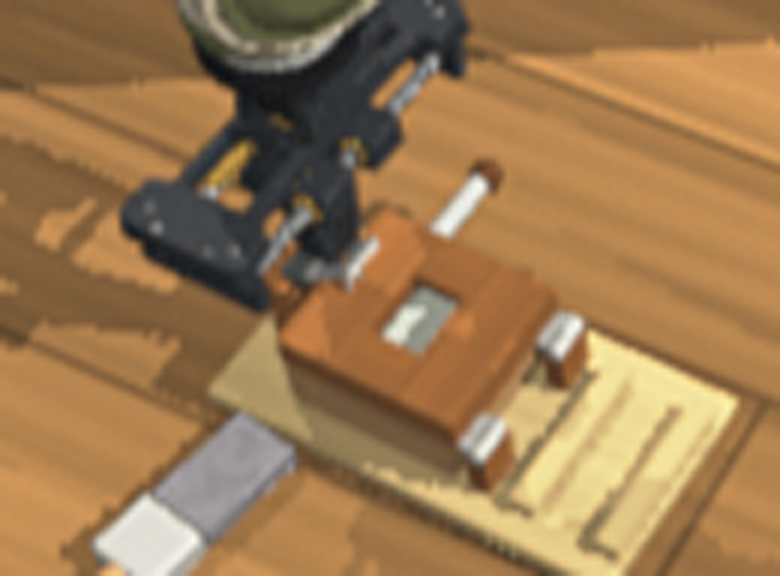

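jog_arm:
  steps: [0.0002, 0.005, -0.002, 0, 0, 0, -1, 0.0004, 0.01, -0.004, 0, 0, 0, -1, 0.0007, 0.017, -0.0045, 0, 0, 0, -1, 0.001, 0.024, -0.005, 0, 0, 0, -1, 0.0013, 0.031, -0.0055, 0, 0, 0, -1]

```text
time: 21.4
eef_pos: [0.593, -0.164, 0.0835]
tool_rot: [1.241, 1.189, -1.24]
wrist_force: [-0.3, 0.2, -0.1]
width: 0.006
```

jog_arm:
  steps: [0, 0, -0.003, 0, 0, 0, -1, 0, 0, -0.006, 0, 0, 0, -1, 0, 0, -0.008, 0, 0, 0, -1, 0, 0, -0.01, 0, 0, 0, -1, 0, 0, -0.011, 0, 0, 0, -1]

```text
time: 21.9
eef_pos: [0.5929, -0.165, 0.0721]
tool_rot: [1.241, 1.189, -1.241]
wrist_force: [-1.0, -0.7, 0.5]
width: 0.006
```

```bash
python3 look.py 14 130 130 270 130
```

```text
22.0 [ 0.5929 -0.1649  0.0723] [-0.463  0.649  1.337 -0.     1.156 -0.42 ] [ 0.39 -0.12 -0.23] 0.005465345467226754 jaw -2.47 xdir [-0.  0. -1.]
```

View pics/scene14c.png

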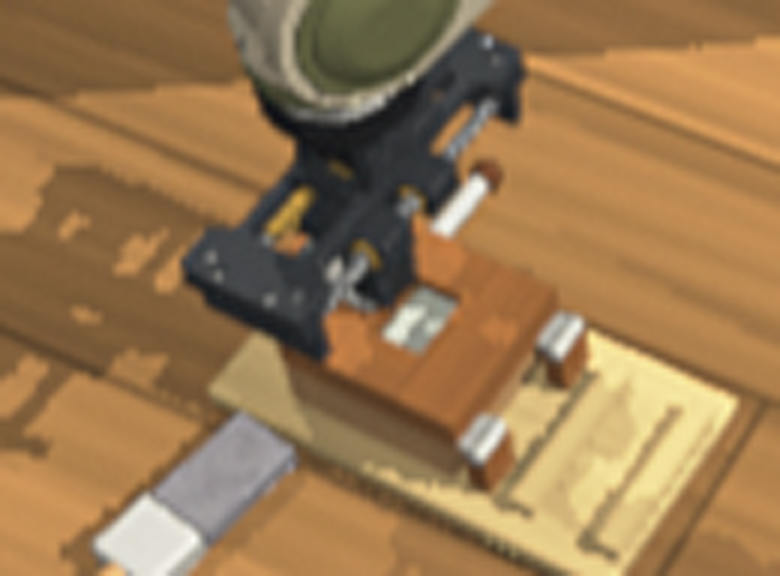

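jog_arm:
  steps: [0, 0, -0.001, 0, 0, 0, -1, 0, 0, -0.0017, 0, 0, 0, -1, 0, 0, -0.0024, 0, 0, 0, -1, 0, 0, -0.003, 0, 0, 0, -1, 0, 0, -0.0034, 0, 0, 0, -1]

```text
time: 22.5
eef_pos: [0.5931, -0.1648, 0.0701]
tool_rot: [1.241, 1.188, -1.24]
wrist_force: [-3.7, 1.0, 10.0]
width: 0.004
```

jog_arm:
  steps: [0, 0, -0.0006, 0, 0, 0, -1, 0, 0, -0.0006, 0, 0, 0, -1, 0, 0, 0.01, 0, 0, 0, -1, 0, 0, 0.05, 0, 0, 0, -1, 0, 0, 0.09, 0, 0, 0, -1]

```text
time: 23.0
eef_pos: [0.5926, -0.1646, 0.1599]
tool_rot: [1.241, 1.19, -1.242]
wrist_force: [1.2, -0.0, 0.5]
width: 0.003
```

jog_arm:
  steps: [-0.04, 0, 0.03, 0, 0, 0, -1, -0.08, 0, 0.04, 0, 0, 0, -1, -0.12, -0.03, 0.04, 0, 0, 0, -1, -0.15, -0.06, 0.04, 0, 0, 0, -1, -0.17, -0.09, 0.04, 0, 0, 0, -1]

```text
time: 23.5
eef_pos: [0.4212, -0.2553, 0.1998]
tool_rot: [1.24, 1.188, -1.241]
wrist_force: [0.1, -0.3, -0.4]
width: 0.003
```

```bash
python3 look.py 15 130 130 250 130
```

```text
23.6 [ 0.4212 -0.2575  0.1996] [-7.890e-01  3.170e-01  1.517e+00 -1.000e-03  1.306e+00 -7.410e-01] [ 0.02  0.58 -0.75] 0.005890413207939709 jaw -2.7 xdir [ 0.    -0.001 -1.   ]
```

View pics/scene15c.png

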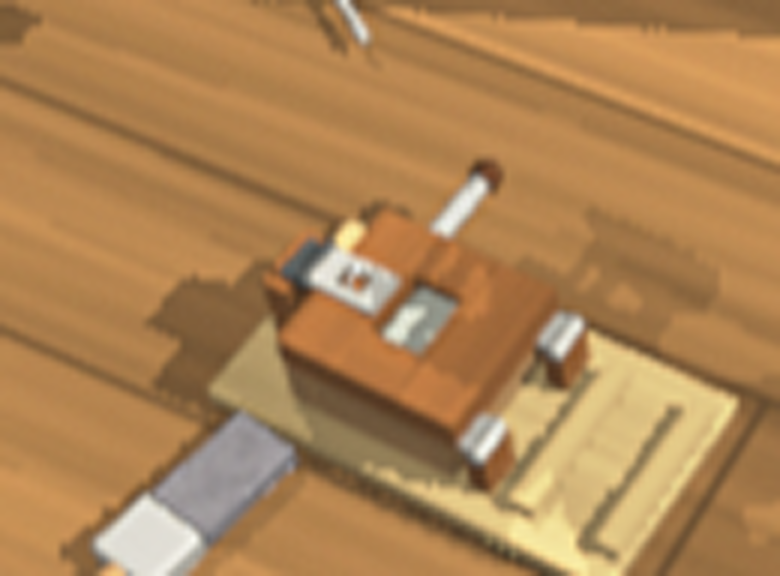

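View pics/top15c.png

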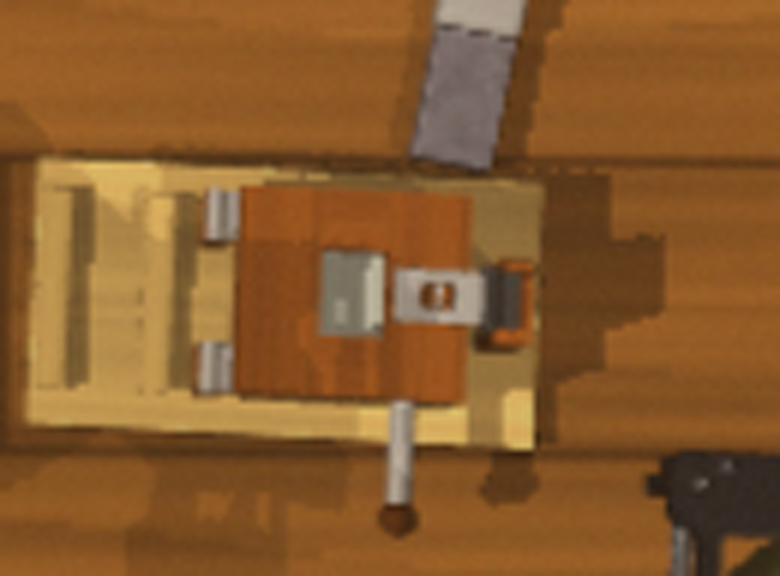

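View pics/scene15.png

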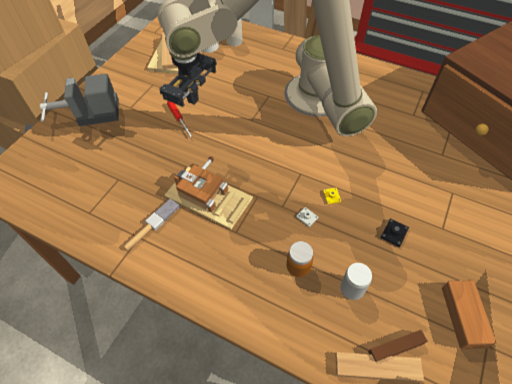

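```bash
python3 - <<'E'
from h import *
from workcell import bot
x=[.597,-.0835,-.0425]
for a in (0,.1,.2):
    w=toworld(x,np.array([(s,-125+44*np.cos(a)-2*np.sin(a),68+44*np.sin(a)+2) for s in(-12,12)])/1000.)
    print(a,((proj("scene",w)-[130,130]+.5)*6-.5).round(0).tolist(),((proj("top",w)-[250,130]+.5)*6-.5).round(0).tolist())
a,b=cv2.imread("pics/scene0.png"),cv2.imread("pics/scene15.png")
# objects to be left: differences in windows
for n,(u,v,w,h) in {"brush":(120,195,60,55),"jar":(284,238,32,40),"can":(340,260,34,42),"driver":(164,98,30,42)}.items():
    print(n,np.abs(a[v:v+h,u:u+w].astype(int)-b[v:v+h,u:u+w]).mean().round(1))
print(bot.job_done())
E
```

```text
0 [[399.0, 281.0], [372.0, 314.0]] [[393.0, 324.0], [395.0, 272.0]]
0.1 [[397.0, 275.0], [370.0, 309.0]] [[395.0, 323.0], [397.0, 271.0]]
0.2 [[395.0, 269.0], [367.0, 303.0]] [[398.0, 322.0], [401.0, 270.0]]
brush 5.1
jar 6.0
can 4.8
driver 22.8
the job is handed in; nothing more can be done
None
```

The job is done and handed in at about 23.6 s of the 72 s.

- **Cover:** I picked the large white cover up by its hub and lowered it into the open pocket. It touched the floor at the expected height (4.9 N upward force), and the pictures showed it flush and centred before I let go and moved away.
- **Flipper:** I pinched the handle and swung the flipper over. Part-way down, the camera showed the cover lying in the nest. After closing, the flipper's corners and handle matched the fully closed position to within about 1–2 pixels. I could only see the cover through the flipper window, so its final hub-down seating is judged from that and from the flipper lying flat.
- **Hasp:** I pushed it over with closed fingers and pressed the tip down with about 10 N at 70 mm, the expected height of its upper face. The last pictures show it lying flat with the staple through its slot. Its tip is within about a pixel of the angle-closed prediction.

**Checks that disagreed or fell short:**
- **Camera offset:** The two cameras differed by about 4 mm in x, so I used the average together with what the gripper felt.
- **Handle grip:** The measured grip width drifted from 11 mm down to about 9 mm on the 12 mm pin during the swing. Side force reached about 13 N until I corrected the path.
- **Screwdriver:** My before-and-after image comparison showed little change for the jar, can and brush. The screwdriver patch changed more (22.8 against about 5). I put that down to the arm and its shadow now in that part of the picture. The arm was never brought down near it, and the final picture shows it where it started.

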